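Close the caddy and snap its four clips in opposite-corner order

TASK

Swing the caddy's hinged lid fully down, then snap its four clips over the rim one at a time by pressing them down: the orange clip first, then the clip at the diagonally opposite corner, then the remaining two in either order. Each clip must click and stay down by itself when let go; feel for the click and press gently, never forcing a clip against its stop (keep well under 30 N), and leave the two jars and the measuring cup alone.

Things in the scene. Friction and masses are not known exactly. Their poses are not given: they have to be found in the camera images.
- caddy: White plastic storage caddy, a box 220 (local x) by 150 (local y) by 85 mm high, stuck down on a rubber mat so that it does not move. Origin: centre of its underside, at table height; z up. The blue-grey lid is hinged along the +x short side; its free edge is on the -x side. The caddy stands at any yaw.
- lid (a joint): Hinged lid of the caddy: 0 rad = fully down on the rim, grows as it opens (starts about 0.3 to 0.55). Hinge line parallel to caddy local y at local x +112, z 87 mm. The hinge is stiff: the lid stays where it is left, and 2 to 3 N down on its free edge moves it. It has a firm stop at 0, which pushes back hard.
- lid_edge (a point): Point on the upper face of the lid near its free edge, half-way along that edge, 225 mm from the hinge line, on the small lip there; with the lid shut it lies at caddy local (-113, 0, 93 mm). The lid is 222 x 145 x 8 mm; clear of clips here.
- clip_orange (a joint): Orange clip at the caddy's local (x -65, y +): a flap 34 wide, 82 mm long, hinged on the lid top about an axis along caddy local x at (x -65, y +19, z 100 mm, lid shut), reaching out over the rim. All clips alike: 0 rad = nominally flat, shut; about 0.45 = sprung up open. Latched it reads -0.08 to 0.14; unlatched it springs back to 0.45 when let go.
- clip_orange_tab (a point): Press point on the upper face of that clip's flap, 56 mm out from its hinge. With lid and clip shut it lies at caddy local (-65, +75, 102.5 mm), give or take 5 mm in height with its catch. It moves with the clip.
- clip_opposite (a joint): White clip at the corner diagonally opposite the orange clip: caddy local (x +65, y -): a flap 34 wide, 82 mm long, hinged on the lid top about an axis along caddy local x at (x +65, y -19, z 100 mm, lid shut), reaching out over the rim. Pressed straight down on its tab, any clip takes a rising push of 2 to 10 N, clicks, and 2 to 4 mm lower meets the rigid rim catch, where the force shoots up.
- clip_opposite_tab (a point): Press point on the upper face of that clip's flap, 56 mm out from its hinge. With lid and clip shut it lies at caddy local (+65, -75, 102.5 mm), give or take 5 mm in height with its catch. It moves with the clip.
- clip_left (a joint): White clip at caddy local (x +65, y +), same long side as the orange clip: a flap 34 wide, 82 mm long, hinged on the lid top about an axis along caddy local x at (x +65, y +19, z 100 mm, lid shut), reaching out over the rim. The rim catches are not moulded alike: each stands up to 5 mm higher or lower than nominal, unmeasured, and its clip latches that much higher or lower.
- clip_left_tab (a point): Press point on the upper face of that clip's flap, 56 mm out from its hinge. With lid and clip shut it lies at caddy local (+65, +75, 102.5 mm), give or take 5 mm in height with its catch. It moves with the clip.
- clip_right (a joint): White clip at caddy local (x -65, y -), across the lid from the orange clip: a flap 34 wide, 82 mm long, hinged on the lid top about an axis along caddy local x at (x -65, y -19, z 100 mm, lid shut), reaching out over the rim.
- clip_right_tab (a point): Press point on the upper face of that clip's flap, 56 mm out from its hinge. With lid and clip shut it lies at caddy local (-65, -75, 102.5 mm), give or take 5 mm in height with its catch. It moves with the clip.
- jar_tall_mid (a point): Closed clear glass jar with steel cap, 72 mm across, 130 mm tall; point at its centre. Bystander.
- jar_short_mid (a point): Closed amber glass jar with green cap, 72 mm across, 100 mm tall; point at its centre. Bystander.
- measuring_cup_mid (a point): Open steel measuring cup, 72 mm across, 50 mm tall; point at its centre. Bystander.

How it is judged:
On the way, in this order (a step that is already met when the one before it is completed fails the run):
1. the lid is fully down and all four clips still stand open (value of joint lid below 0.02 rad and value of joint each of clip_orange, clip_opposite, clip_left, clip_right above 0.25 rad), for 0.1 s.
2. the orange clip is latched and let go, the other three still open (value of joint lid below 0.02 rad and value of joint clip_orange below 0.17 rad and contact force between the fingers and clip_orange below 0.1 N and value of joint each of clip_opposite, clip_left, clip_right above 0.25 rad), for 0.1 s.
3. the diagonally opposite clip is latched too and let go, the last two still open (value of joint lid below 0.02 rad and value of joint each of clip_orange, clip_opposite below 0.17 rad and contact force between the fingers and clip_orange below 0.1 N and contact force between the fingers and clip_opposite below 0.1 N and value of joint each of clip_left, clip_right above 0.25 rad), for 0.1 s.
4. a third clip is latched and let go, the fourth still open (value of joint lid below 0.02 rad and value of joint each of clip_orange, clip_opposite below 0.17 rad and contact force between the fingers and clip_orange below 0.1 N and contact force between the fingers and clip_opposite below 0.1 N and (((value of joint clip_left below 0.17 rad and contact force between the fingers and clip_left below 0.1 N) and value of joint clip_right above 0.25 rad) or ((value of joint clip_right below 0.17 rad and contact force between the fingers and clip_right below 0.1 N) and value of joint clip_left above 0.25 rad))), for 0.1 s.
5. all four clips are latched (value of joint lid below 0.02 rad and value of joint each of clip_orange, clip_opposite, clip_left, clip_right below 0.17 rad and contact force between the fingers and clip_orange below 0.1 N and contact force between the fingers and clip_opposite below 0.1 N and contact force between the fingers and clip_left below 0.1 N and contact force between the fingers and clip_right below 0.1 N), for 0.1 s.
At the end, for the whole second after the job is handed in: The lid is fully down (under 0.02 rad) and all four clips stay latched (joint under 0.17 rad) with nothing touching them; the lid was shut first, then the orange clip, the diagonally opposite one, and the other two one after the other (all of step 5).
It fails at once if a clip is pressed with more than 30 N (contact force between any of the arm, the fingers and clip_orange above 30 N or contact force between any of the arm, the fingers and clip_opposite above 30 N or contact force between any of the arm, the fingers and clip_left above 30 N or contact force between any of the arm, the fingers and clip_right above 30 N).
It fails at once if a jar or the measuring cup is moved more than 15 mm (distance of any of jar_tall_mid, jar_short_mid, measuring_cup_mid from where it was at the start of the episode above 0.015 m).
It also fails if it takes over 70 s, if anything falls off the work surface, if the arm or the gripper's body presses on something with over 40 N, if the wrist force passes 120 N, or if a joint passes its speed limit or range.

ROBOT

A 6-joint arm with a two-finger parallel gripper is mounted at the origin on the work surface. World frame = base frame: x ahead of the robot, y to its left, z up, the work surface at z = 0. Lengths are in m, angles in rad, forces in N, time in s.
With the tool pointing down it reaches from about 0.275 to 0.85 m from the base axis. Payload 5.2 kg.
Tool frame: the origin (TCP) lies at the very end of the fingers, on their centre line; the grasp point (between the pads) lies behind it (manip.pinch_z is the x of the grasp point in the tool frame, in m); x points along the fingers, z is the direction in which the jaws open and shut, and the axes are right-handed (so a half turn about x gives the same grasp; the last joint's range is limited). The gripper opens to 85 mm and grips with 20 to 120 N. Pads are 22 mm wide; open, the fingers measure 114 mm over their backs; the gripper's body (76 mm by 85 mm) begins 54 mm behind the grasp point. The pads swing forward as they close: fully open they stand 13 mm farther back than shut.
Start: joints at [-1.407, 0.259, 1.535, -0, 1.348, -0.203], TCP at [0.197, -0.513, 0.231] pointing down, gripper open.
Joint ranges: [-3.14, 3.14], [-0.91, 2.08], [0.19, 2.58], [-1.22, 4.36], [0.22, 2.71], [-3.12, 3.12]. Speed limits (rad/s): [2.57, 2.57, 3.14, 3.14, 3.14, 3.14].

INTERFACE

Orientations are given as a 3x3 rotation matrix whose columns are the frame's x, y, z axes.
In Python, from cell import telemetry, vision, manip gives the robot as it stands.
- The arm moves only by the shell command python3 -m pendant 'ROWS' [FORCE]. ROWS is text: rows parted by semicolons, each of 7 numbers parted by spaces: the shift along the tool's x, y, z in m, then the turn, a rotation vector about the tool's x, y, z in rad, then the finger opening in m, from 0 to 0.0854. In form: x y z rx ry rz jaw; .... A call has 1 to 10 rows; each row shifts and turns the commanded pose from where the row before left it, along the tool's axes as they then stand; what a row does not reach is not made up. A row lasts 1/8 s, in which the tool goes at most 62.5 mm and 10.7 degrees, less where a joint would pass 70% of its speed; a pose out of reach is approached as far as the arm can. A call with a gripper value outside its range is refused whole. The fingers move at their own pace and stop on an object; FORCE is the grip in N (left out, the last holds). Time passes only in rows, so rows that do not move let the fingers close. It gives the time, the measured TCP pose, the force and the opening at its end, in the units of the state.
- telemetry.sense(): the state, without advancing time (a new reading comes with each control period).
- vision.snapshot(name): name is "side" or "top"; returns the picture (480x640x3 uint8, red, green, blue); there is no depth.
- vision.camera_model(name): a dict with "intrinsics" (3x3 intrinsics, pixels), "k1" (the pictures are not rectified: a ray, as slopes to the right and down, at radius r is drawn at 1 + k1 r^2 times it, then the intrinsics apply), "cam_to_world" (4x4, takes a point from camera to world coordinates). Camera axes: x right, y down, z forward; pixel columns grow to the right and rows downward; lengths in m; the calibration is good to about 2 mm. A picture is of the moment at which its call begins. camera_model takes no time and is no camera call.
- manip.close_job(): hands the job in, once; it reports no verdict.
The state is a dict: "clock": time; "qpos": joint angles; "joint_velocities": joint speeds; "tau": joint torques, N m; "position": TCP position; "eef_rot": TCP orientation; "contact_force": force on the tool from outside, world axes, zero at the start; "wrist_torque": the same for the moment, N m; "width": opening from 0.0 (shut) to 1.0 (fully open).
Only numpy, scipy, OpenCV 4.12 (cv2) and the standard library are available. Lean on these libraries where they do the work, as an engineer would, in place of code of your own. Each camera call takes 0.05 s, during which the arm holds its last target.

## Working session

There is one attempt and no reset: what is moved stays moved. The work goes in short steps, Python scripts to look and compute and a shell command to move; the robot and the scene stay as the last step left them, time stands still between calls to the robot, and variables do not carry over. Pictures are saved under pics/ and viewed, and the job is handed in when it is done.

```bash
ls; mkdir -p pics; python3 - <<'E'
from cell import telemetry, vision, manip
import cv2
s=telemetry.sense()
print(s, manip.pinch_z)
for n in("side","top"):
    im=vision.snapshot(n); cv2.imwrite(f"pics/{n}0.png",im[:,:,::-1]); print(vision.camera_model(n))
E
```

```text
pics
{'clock': 0.0, 'qpos': array([-1.40682942e+00,  2.59346074e-01,  1.53607246e+00, -2.20405002e-06,
        1.34798925e+00, -2.02785515e-01]), 'joint_velocities': array([ 0.00061832,  0.00017756,  0.00248969,  0.00134444, -0.00134727,
       -0.00022709]), 'tau': array([-6.39782156e-04, -4.46031117e+01, -2.90572625e+01, -4.38097311e-05,
        1.15360989e-02,  2.85868566e-05]), 'position': array([ 0.19716443, -0.51289039,  0.23047729]), 'eef_rot': array([[-2.98410101e-04,  9.33496681e-01,  3.58585913e-01],
       [ 1.79043326e-03,  3.58585853e-01, -9.33495035e-01],
       [-9.99998353e-01,  3.63459799e-04, -1.77836915e-03]]), 'contact_force': array([-0.14439053,  0.16040663, -0.3056265 ]), 'wrist_torque': array([ 0.01425829, -0.01381939, -0.03893199]), 'width': 1.0016598866813247} -0.0187
{'intrinsics': array([[588.9929765 ,   0.        , 312.19099485],
       [  0.        , 588.9929765 , 243.80351391],
       [  0.        ,   0.        ,   1.        ]]), 'k1': -0.15261593356502395, 'cam_to_world': array([[-0.86316462, -0.33295966,  0.37958491,  0.15275782],
       [-0.50491762,  0.56584866, -0.6518232 ,  0.79537036],
       [ 0.00224322, -0.75428984, -0.65653775,  0.87321621],
       [ 0.        ,  0.        ,  0.        ,  1.        ]])}
{'intrinsics': array([[593.97356245,   0.        , 319.68310125],
       [  0.        , 593.97356245, 245.96259266],
       [  0.        ,   0.        ,   1.        ]]), 'k1': -0.08820945912725002, 'cam_to_world': array([[ 0.00503225, -0.9821464 ,  0.18805085,  0.34976285],
       [-0.99996855, -0.00609524, -0.00507484,  0.0256691 ],
       [ 0.00613045, -0.18801939, -0.98214618,  1.4837763 ],
       [ 0.        ,  0.        ,  0.        ,  1.        ]])}
```

View pics/side0.png

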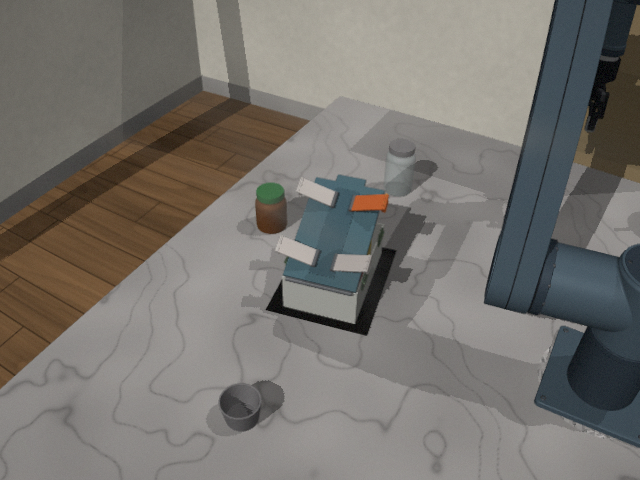

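View pics/top0.png

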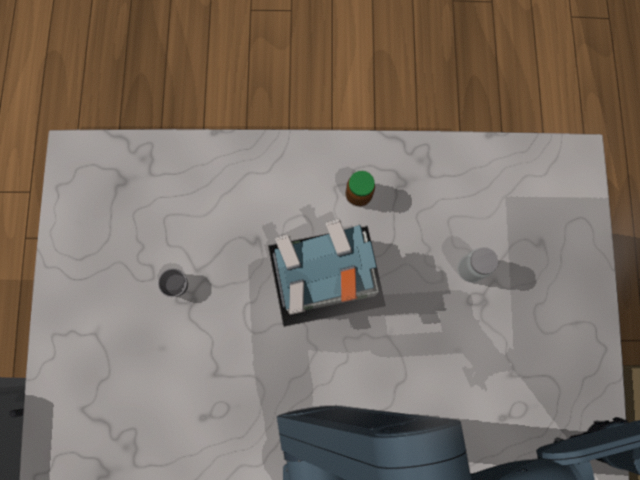

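```bash
python3 - <<'E'
import cv2
a=cv2.imread("pics/top0.png")[205:345,250:400]; b=cv2.imread("pics/side0.png")[160:345,250:410]
cv2.imwrite("pics/tz.png",cv2.resize(a,None,fx=5,fy=4.2857*1.1667/1.0,interpolation=cv2.INTER_CUBIC) if 0 else cv2.resize(a,None,fx=4,fy=4,interpolation=cv2.INTER_CUBIC))
cv2.imwrite("pics/sz.png",cv2.resize(b,None,fx=3,fy=3,interpolation=cv2.INTER_CUBIC))
E
```

```text
(no output)
```

View pics/tz.png

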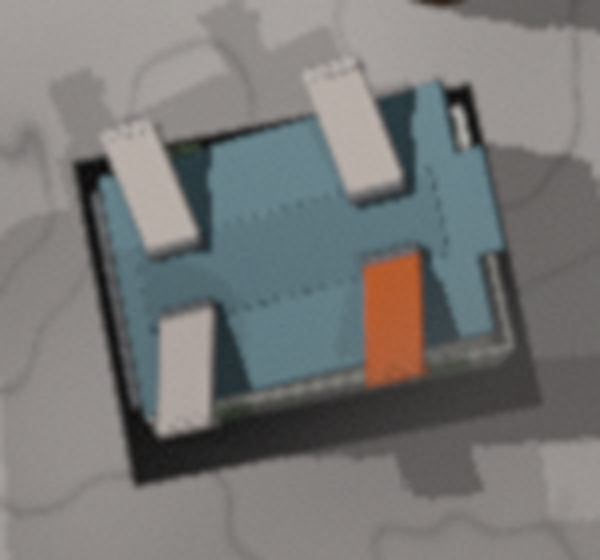

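View pics/sz.png

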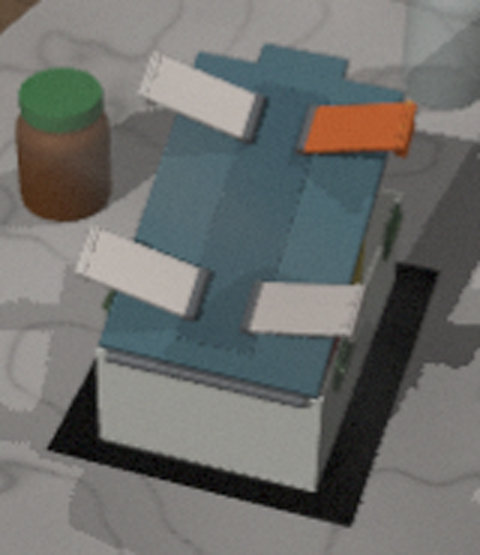

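```bash
cat > h.py <<'E'
import numpy as np,cv2
from cell import telemetry, vision, manip
def ray(n,u,v):
    c=vision.camera_model(n);K=c["intrinsics"]
    x=cv2.undistortPoints(np.array([[[u,v]]],float),K,np.array([c["k1"],0,0,0,0.]))[0,0]
    # fixed point check of model handled by cv2 iteratively
    T=c["cam_to_world"];return T[:3,3],T[:3,:3]@np.array([x[0],x[1],1])
def onz(n,u,v,z):
    o,d=ray(n,u,v);return o+d*(z-o[2])/d[2]
def proj(n,p):
    c=vision.camera_model(n);K=c["intrinsics"];T=np.linalg.inv(c["cam_to_world"])
    q=T[:3,:3]@np.asarray(p)+T[:3,3];x=q[:2]/q[2];x=x*(1+c["k1"]*(x@x));return K[:2,:2]@x+K[:2,2]
E
python3 - <<'E'
from h import *
t=lambda x,y:(250+x/4,205+y/4)
s=lambda x,y:(250+x/3,160+y/3)
M=[onz("top",*t(*p),0.002) for p in[(77,160),(470,86),(541,403),(136,484)]]
M=np.array(M);print(M.round(4));print("ctr",M.mean(0),[np.linalg.norm(M[i]-M[(i+1)%4]).round(4) for i in range(4)])
for i in range(4):
    d=M[(i+1)%4]-M[i];print(np.degrees(np.arctan2(d[1],d[0])))
S=[onz("side",*s(*p),.002) for p in[(48,449),(352,524),(438,268)]];print("mat side",np.round(S,4))
for z,ps in((0,[(100,440),(317,490)]),(.085,[(97,352),(321,400)])):
    q=np.array([onz("side",*s(*p),z) for p in ps]);d=q[0]-q[1];print(z,q.round(4),np.linalg.norm(d),np.degrees(np.arctan2(d[1],d[0])))
# free-end rim corner in top, rim right bottom corner z=.085
print(onz("top",*t(511,352),.085), onz("top",*t(158,435),.085))
E
```

```text
[[ 0.6352  0.1462  0.002 ]
 [ 0.6849 -0.1041  0.002 ]
 [ 0.4824 -0.1466  0.002 ]
 [ 0.4308  0.1055  0.002 ]]
ctr [5.58340598e-01 2.48193265e-04 2.00000000e-03] [np.float64(0.2552), np.float64(0.207), np.float64(0.2573), np.float64(0.2083)]
-78.75205009793974
-168.15624660023107
101.56076889940911
11.263409546065127
mat side [[ 0.6348  0.1506  0.002 ]
 [ 0.4308  0.1063  0.002 ]
 [ 0.4854 -0.1484  0.002 ]]
0 [[0.6103 0.1244 0.    ]
 [0.4641 0.0903 0.    ]] 0.15011169404033978 13.160821474843294
0.085 [[0.6084 0.1262 0.085 ]
 [0.4656 0.0918 0.085 ]] 0.14686726528082725 13.556171869100659
[ 0.50509798 -0.11955209  0.085     ] [0.45502798 0.0885238  0.085     ]
```

```bash
cat >> h.py <<'E'
C=np.array([.5595,.0004,0]);yaw=np.radians(101.9)
R=np.array([[np.cos(yaw),-np.sin(yaw),0],[np.sin(yaw),np.cos(yaw),0],[0,0,1]])
def loc(p): return R.T@(np.asarray(p)-C)
def go(l):  # needed shift in tool axes to local target
    s=telemetry.sense(); return s["eef_rot"].T@(C+R@np.asarray(l)-s["position"])
def tri(a,b):
    o1,d1=ray("top",*a);o2,d2=ray("side",*b)
    k=np.linalg.lstsq(np.c_[d1,-d2],o2-o1,rcond=None)[0]
    p,q=o1+k[0]*d1,o2+k[1]*d2;return (p+q)/2,np.linalg.norm(p-q)
E
cat > st.py <<'E'
from h import *
s=telemetry.sense();print(s["clock"],"loc mm",(loc(s["position"])*1e3).round(1),"F",s["contact_force"].round(2),"w",round(s["width"],3),"rot",(R.T@s["eef_rot"]).round(3).tolist())
E
python3 - <<'E'
from h import *
t=lambda x,y:(250+x/4,205+y/4)
s=lambda x,y:(250+x/3,160+y/3)
for n,a,b in[("tongue",(494,199),(306,52)),("lidcorner+y",(492,333),(404,92)),("orange out L",(425,375),(412,103)),("jar",(0,0),(0,0))]:
    p,e=tri(t(*a),s(*b));print(n,(loc(p)*1e3).round(1),e)
p,e=tri((483,262),(402,148));print("tall jar cap",p,(loc(p)*1e3).round(),e)
p,e=tri((362,184),(270,192));print("short cap",p,(loc(p)*1e3).round(),e)
T=loc(telemetry.sense()["position"])*1e3;print(T)
E
python3 st.py
```

```text
tongue [-102.     1.2  192. ] 0.0027326741510418206
lidcorner+y [-85.4  73.3 186.9] 0.0024379219142847447
orange out L [-42.1  88.5 211.1] 0.006431064026096413
jar [ 134.5 -115.   356. ] 0.004974238510619225
tall jar cap [ 0.57603233 -0.36339296  0.12283807] [-359.   59.  123.] 0.0032028370448463983
short cap [ 0.77192525 -0.08296938  0.09443695] [-125. -191.   94.] 0.00401733099323279
[-427.59273175  460.38772794  230.54767663]
0.1 loc mm [-427.6  460.4  230.5] F [-0.25  0.67  0.14] w 1.002 rot [[0.002, 0.158, -0.987], [-0.0, -0.987, -0.158], [-1.0, 0.0, -0.002]]
```

```bash
python3 -m pendant '0 0 0 0.159 0 0 0; 0 0.04 -0.03 0 0 0 0; 0 0.042 -0.03 0 0 0 0; 0 0.042 -0.03 0 0 0 0; 0 0.042 -0.03 0 0 0 0; 0 0.042 -0.03 0 0 0 0; 0 0.042 -0.03 0 0 0 0; 0 0.042 -0.03 0 0 0 0; 0 0.042 -0.03 0 0 0 0; 0 0.042 -0.03 0 0 0 0' 20; python3 st.py
```

```text
clock: 1.35
position: [0.5103, -0.1701, 0.231]
eef_rot: [[-0.001, 0.978, 0.206], [0.0, 0.206, -0.978], [-1.0, -0.0, -0.0]]
contact_force: [-0.2, -0.5, 0.1]
width: -0.003
1.35 loc mm [-156.7   83.3  231. ] F [-0.18 -0.53  0.06] w -0.003 rot [[0.0, 0.0, -1.0], [0.0, -1.0, -0.0], [-1.0, -0.0, -0.0]]
```

Now over the lid lip (x≈-92, y 0), then start down.

```bash
python3 -m pendant '0 0.042 -0.032 0 0 0 0; 0 0.041 -0.032 0 0 0 0; 0.02 0 0 0 0 0 0; 0.01 0 0 0 0 0 0' ; python3 st.py; python3 - <<'E'
from h import *
for n in("side","top"):
    cv2.imwrite(f"pics/{n}1.png",vision.snapshot(n)[:,:,::-1])
b=cv2.imread("pics/side1.png")[120:320,230:430]
cv2.imwrite("pics/sz1.png",cv2.resize(b,None,fx=3,fy=3))
E
```

```text
clock: 1.85
position: [0.5769, -0.091, 0.1996]
eef_rot: [[-0.003, 0.978, 0.208], [0.001, 0.208, -0.978], [-1.0, -0.002, -0.001]]
contact_force: [-0.2, -0.1, 0.5]
width: -0.0
1.85 loc mm [-93.    1.8 199.6] F [-0.22 -0.14  0.45] w -0.0 rot [[0.001, 0.001, -1.0], [0.002, -1.0, -0.001], [-1.0, -0.002, -0.001]]
```

View pics/sz1.png

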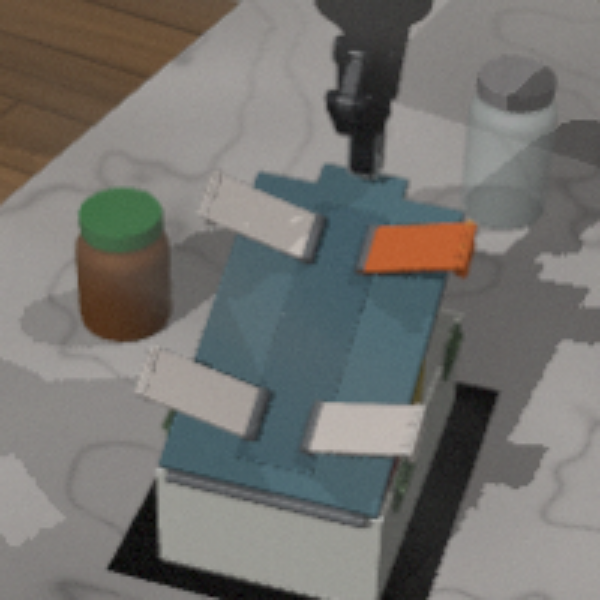

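```bash
python3 - <<'E'
from h import *
p=proj("side",telemetry.sense()["position"]);print(p,(p-[230,120])*3)
E
python3 -m pendant '0.004 0 -0.005 0 0 0 0; 0.004 0 0 0 0 0 0'; python3 -m pendant '0.004 0 0 0 0 0 0';  python3 st.py
```

```text
[352.41418829 176.70143102] [367.24256487 170.10429306]
clock: 2.2
position: [0.5764, -0.0873, 0.1938]
eef_rot: [[0.001, 0.979, 0.206], [-0.0, 0.206, -0.979], [-1.0, 0.001, 0.0]]
contact_force: [0.3, -0.1, 0.3]
width: -0.001
clock: 2.33
position: [0.5767, -0.0875, 0.1898]
eef_rot: [[0.001, 0.979, 0.206], [-0.001, 0.206, -0.979], [-1.0, 0.001, 0.001]]
contact_force: [-0.8, -1.6, 3.1]
width: -0.002
2.325 loc mm [-89.6   1.3 189.8] F [-0.81 -1.63  3.13] w -0.002 rot [[-0.001, -0.0, -1.0], [-0.001, -1.0, 0.0], [-1.0, 0.001, 0.001]]
```

```bash
python3 -m pendant '0.008 0 0.004 0 0 0 0; 0.009 0 0.004 0 0 0 0; 0.009 0 0.004 0 0 0 0; 0.009 0 0.003 0 0 0 0; 0.009 0 0.003 0 0 0 0; 0.009 0 0.002 0 0 0 0'; python3 st.py
```

```text
clock: 3.08
position: [0.5805, -0.1066, 0.1355]
eef_rot: [[-0.0, 0.978, 0.206], [0.0, 0.206, -0.978], [-1.0, -0.0, -0.0]]
contact_force: [-0.4, 1.3, 1.7]
width: 0.002
3.075 loc mm [-109.     1.5  135.5] F [-0.4   1.28  1.75] w 0.002 rot [[0.0, 0.0, -1.0], [0.0, -1.0, -0.0], [-1.0, -0.0, -0.0]]
```

```bash
python3 -m pendant '0.009 0 0.001 0 0 0 0; 0.009 0 0.001 0 0 0 0; 0.008 0 0.001 0 0 0 0; 0.006 0 0 0 0 0 0; 0.004 0 0 0 0 0 0'; python3 -m pendant '0.002 0 0 0 0 0 0'; python3 -m pendant '0.002 0 0 0 0 0 0';python3 st.py
```

```text
clock: 3.7
position: [0.5812, -0.1096, 0.1]
eef_rot: [[0.0, 0.979, 0.206], [-0.0, 0.206, -0.979], [-1.0, 0.0, 0.0]]
contact_force: [-0.2, -1.8, 1.8]
width: -0.0
clock: 3.82
position: [0.5812, -0.1095, 0.0981]
eef_rot: [[-0.0, 0.978, 0.206], [-0.0, 0.206, -0.978], [-1.0, -0.0, 0.0]]
contact_force: [-0.3, -1.9, 1.8]
width: -0.004
clock: 3.95
position: [0.5813, -0.1095, 0.0964]
eef_rot: [[0.0, 0.978, 0.206], [-0.0, 0.206, -0.978], [-1.0, 0.0, 0.0]]
contact_force: [-0.1, -1.6, 1.9]
width: 0.001
3.95 loc mm [-112.1    1.4   96.4] F [-0.1  -1.59  1.94] w 0.001 rot [[-0.0, 0.0, -1.0], [-0.0, -1.0, -0.0], [-1.0, 0.0, 0.0]]
```

```bash
python3 -m pendant '0.0015 0 0 0 0 0 0'; python3 -m pendant '0.001 0 0 0 0 0 0';python3 -m pendant '0.001 0 0 0 0 0 0';python3 -m pendant '0.0005 0 0 0 0 0 0'
```

```text
clock: 4.08
position: [0.5813, -0.1095, 0.0949]
eef_rot: [[0.0, 0.978, 0.206], [-0.0, 0.206, -0.978], [-1.0, 0.0, 0.0]]
contact_force: [0.3, -2.0, 1.7]
width: -0.001
clock: 4.2
position: [0.5813, -0.1095, 0.0939]
eef_rot: [[0.0, 0.978, 0.206], [-0.0, 0.206, -0.978], [-1.0, 0.0, 0.0]]
contact_force: [-0.5, -2.7, 1.6]
width: -0.0
clock: 4.32
position: [0.5813, -0.1096, 0.093]
eef_rot: [[0.0, 0.978, 0.206], [-0.0, 0.206, -0.978], [-1.0, 0.0, 0.0]]
contact_force: [-2.8, -0.6, 9.2]
width: 0.0
clock: 4.45
position: [0.5813, -0.1095, 0.093]
eef_rot: [[0.0, 0.978, 0.206], [-0.0, 0.206, -0.978], [-1.0, 0.0, 0.0]]
contact_force: [-1.8, -1.0, 7.4]
width: 0.001
```

```bash
python3 -m pendant '-0.03 0 0 0 0 0 0; -0.035 0 0 0 0 0 0; 0 -0.037 -0.024 0 0 0 0; 0 -0.035 -0.023 0 0 0 0; 0.01 0 0 0 0 0 0'; python3 st.py; python3 - <<'E'
from h import *
for n in("side","top"):
    cv2.imwrite(f"pics/{n}2.png",vision.snapshot(n)[:,:,::-1])
a=cv2.imread("pics/side2.png")[120:320,230:430];b=cv2.imread("pics/top2.png")[190:340,250:400]
cv2.imwrite("pics/z2.png",np.hstack([cv2.resize(a,(400,400)),cv2.resize(b,(400,400))]))
E
```

```text
clock: 5.08
position: [0.4986, -0.0767, 0.1474]
eef_rot: [[-0.001, 0.978, 0.207], [0.001, 0.207, -0.978], [-1.0, -0.001, -0.001]]
contact_force: [0.4, 0.2, -0.5]
width: 0.0
5.075 loc mm [-62.9  75.5 147.4] F [ 0.39  0.23 -0.46] w 0.0 rot [[0.001, 0.001, -1.0], [0.001, -1.0, -0.001], [-1.0, -0.001, -0.001]]
```

View pics/z2.png

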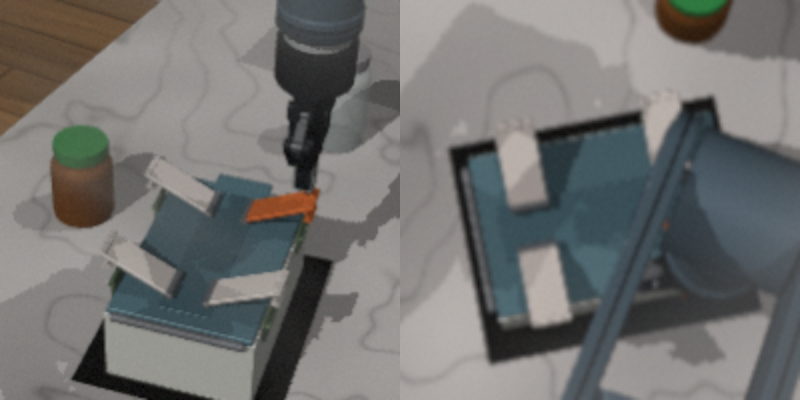

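The lid is flat, all four clips stand up, and the tool is above the orange flap. Pressing slowly.

```bash
python3 -m pendant '0.005 0 0.001 0 0 0 0;0.005 0 0.001 0 0 0 0'; for i in 1; do python3 -m pendant '0.003 0 0 0 0 0 0'; python3 -m pendant '0.003 0 0 0 0 0 0'; python3 -m pendant '0.003 0 0 0 0 0 0'; python3 -m pendant '0.002 0 0 0 0 0 0'; done | egrep 'pos|force'; python3 st.py
```

```text
clock: 5.42
position: [0.5023, -0.0808, 0.1368]
eef_rot: [[0.0, 0.979, 0.206], [0.0, 0.206, -0.979], [-1.0, 0.0, 0.0]]
contact_force: [-0.1, -0.2, -0.3]
width: -0.004
position: [0.5017, -0.0806, 0.1336]
contact_force: [-0.3, -0.1, -0.2]
position: [0.5016, -0.0805, 0.1309]
contact_force: [-0.9, -0.1, -0.6]
position: [0.5015, -0.0804, 0.1281]
contact_force: [-1.2, 0.2, 0.7]
position: [0.5015, -0.0803, 0.1262]
contact_force: [-0.5, 0.6, 0.9]
5.925 loc mm [-67.   73.4 126.2] F [-0.48  0.57  0.87] w -0.002 rot [[-0.0, 0.0, -1.0], [0.0, -1.0, -0.0], [-1.0, -0.0, 0.0]]
```

```bash
for i in 1; do python3 -m pendant '0.002 0 0 0 0 0 0;0.002 0 0 0 0 0 0'; python3 -m pendant '0.002 0 0 0 0 0 0;0.001 0 0 0 0 0 0';python3 -m pendant '0.001 0 0 0 0 0 0'; python3 -m pendant '0.001 0 0 0 0 0 0'; python3 -m pendant '0.001 0 0 0 0 0 0'; done | egrep 'pos|force'
```

```text
position: [0.5015, -0.0803, 0.1223]
contact_force: [0.6, 0.0, 0.6]
position: [0.5014, -0.0803, 0.1192]
contact_force: [-0.4, 0.0, 0.8]
position: [0.5015, -0.0803, 0.1183]
contact_force: [0.0, -0.4, 1.2]
position: [0.5015, -0.0803, 0.1173]
contact_force: [-0.9, -0.4, 0.9]
position: [0.5015, -0.0804, 0.1163]
contact_force: [0.1, -0.1, 0.0]
```

```bash
for i in 1; do python3 -m pendant '0.001 0 0 0 0 0 0'; python3 -m pendant '0.001 0 0 0 0 0 0';python3 -m pendant '0.001 0 0 0 0 0 0'; done | egrep 'pos|force'
```

```text
position: [0.5015, -0.0804, 0.1153]
contact_force: [-0.5, 0.6, 0.4]
position: [0.5015, -0.0803, 0.1143]
contact_force: [-1.0, -0.2, 1.2]
position: [0.5015, -0.0803, 0.1133]
contact_force: [-0.5, -0.4, 0.3]
```

```bash
for i in 1; do python3 -m pendant '0.001 0 0 0 0 0 0'; python3 -m pendant '0.001 0 0 0 0 0 0'; done | egrep 'pos|force'
```

```text
position: [0.5014, -0.0803, 0.1122]
contact_force: [-0.6, 0.4, 1.2]
position: [0.5015, -0.0803, 0.1112]
contact_force: [-1.2, 0.1, 0.6]
```

```bash
for i in 1; do python3 -m pendant '0.0007 0 0 0 0 0 0'; python3 -m pendant '0.0007 0 0 0 0 0 0'; done | egrep 'pos|force'
```

```text
position: [0.5014, -0.0804, 0.1107]
contact_force: [-1.3, -0.2, 2.9]
position: [0.5013, -0.0804, 0.1101]
contact_force: [-2.5, 0.9, 3.3]
```

Resistance is rising; continue in sub-mm steps.

```bash
python3 -m pendant '0.0006 0 0 0 0 0 0'| egrep 'pos|force'
```

```text
position: [0.5012, -0.0804, 0.1094]
contact_force: [-2.1, -0.8, 3.2]
```

```bash
python3 -m pendant '0.0006 0 0 0 0 0 0'| egrep 'pos|force'
```

```text
position: [0.5014, -0.0804, 0.1087]
contact_force: [-1.3, 0.2, 2.8]
```

```bash
python3 -m pendant '0.0006 0 0 0 0 0 0'| egrep 'pos|force'
```

```text
position: [0.5015, -0.0803, 0.108]
contact_force: [-1.0, -0.2, 1.2]
```

```bash
python3 -m pendant '0.0006 0 0 0 0 0 0'| egrep 'pos|force'
```

```text
position: [0.5016, -0.0803, 0.1073]
contact_force: [-0.5, -0.2, 1.0]
```

```bash
python3 -m pendant '0.0006 0 0 0 0 0 0'| egrep 'pos|force'
```

```text
position: [0.5017, -0.0803, 0.1067]
contact_force: [0.1, -0.2, 0.4]
```

```bash
python3 -m pendant '0.0005 0 0 0 0 0 0'| egrep 'pos|force'
```

```text
position: [0.5016, -0.0803, 0.1063]
contact_force: [-0.7, -0.7, -0.4]
```

```bash
python3 -m pendant '-0.02 0 0 0 0 0 0; -0.025 0 0 0 0 0 0; -0.01 0 0 0 0 0 0'|grep -E 'clock|pos'; python3 - <<'E'
from h import *
a=vision.snapshot("side")[120:320,230:430,::-1]
cv2.imwrite("pics/s3.png",cv2.resize(a,(600,600)))
E
```

```text
clock: 8.8
position: [0.5023, -0.0806, 0.1627]
```

View pics/s3.png

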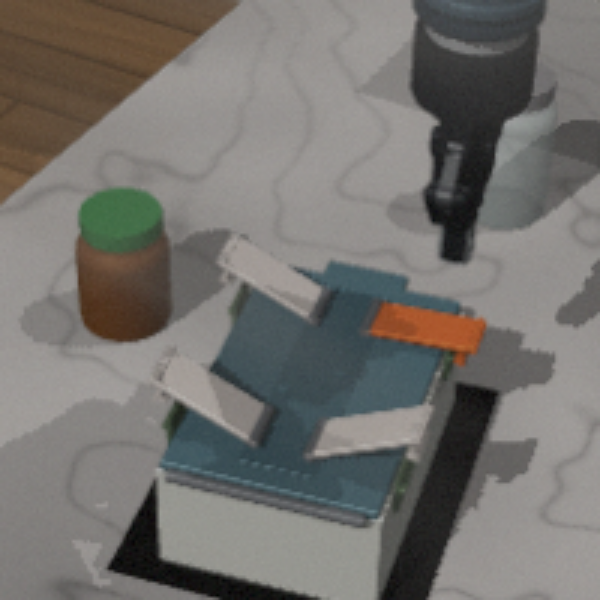

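The orange flap now lies flat and stays down, and the other three stand up. On to the opposite clip.

```bash
python3 -m pendant '0 0.03 -0.027 0 0 0 0; 0 0.03 -0.027 0 0 0 0; 0 0.03 -0.026 0 0 0 0; 0 0.03 -0.026 0 0 0 0; 0 0.028 -0.026 0 0 0 0; 0.015 0 0 0 0 0 0; 0.010 0 0 0 0 0 0';python3 st.py
```

```text
clock: 9.72
position: [0.6176, 0.0791, 0.1341]
eef_rot: [[-0.003, 0.978, 0.207], [-0.0, 0.207, -0.978], [-1.0, -0.003, -0.0]]
contact_force: [-0.2, -0.2, 0.1]
width: 0.001
9.725 loc mm [ 65.  -73.1 134.1] F [-0.2  -0.17  0.08] w 0.001 rot [[0.0, 0.001, -1.0], [0.003, -1.0, -0.001], [-1.0, -0.003, -0.0]]
```

```bash
(python3 -m pendant '0.003 0 0 0 0 0 0;0.003 0 0 0 0 0 0;0.003 0 0 0 0 0 0'; python3 -m pendant '0.003 0 0 0 0 0 0;0.003 0 0 0 0 0 0';python3 -m pendant '0.002 0 0 0 0 0 0; 0.001 0 0 0 0 0 0'; python3 -m pendant '0.001 0 0 0 0 0 0;0.001 0 0 0 0 0 0')|egrep 'pos|force'; python3 st.py
```

```text
position: [0.6193, 0.0787, 0.1278]
contact_force: [0.0, -0.2, 0.4]
position: [0.6193, 0.0792, 0.1216]
contact_force: [-0.5, -0.3, 0.8]
position: [0.619, 0.0794, 0.1183]
contact_force: [0.9, -0.3, 0.9]
position: [0.6191, 0.0794, 0.1164]
contact_force: [0.0, 0.8, 0.8]
10.85 loc mm [ 65.  -74.6 116.4] F [0.03 0.76 0.78] w -0.001 rot [[-0.0, 0.0, -1.0], [-0.0, -1.0, -0.0], [-1.0, 0.0, 0.0]]
```

```bash
(python3 -m pendant '0.0008 0 0 0 0 0 0'; python3 -m pendant '0.0008 0 0 0 0 0 0';python3 -m pendant '0.0008 0 0 0 0 0 0')|egrep 'pos|force'
```

```text
position: [0.6191, 0.0794, 0.1156]
contact_force: [0.2, 0.4, 0.2]
position: [0.6192, 0.0794, 0.1149]
contact_force: [0.4, -1.0, 2.0]
position: [0.6194, 0.0794, 0.1143]
contact_force: [-0.2, 0.1, 2.5]
```

```bash
(python3 -m pendant '0.0007 0 0 0 0 0 0'; python3 -m pendant '0.0007 0 0 0 0 0 0';python3 -m pendant '0.0007 0 0 0 0 0 0')|egrep 'pos|force'
```

```text
position: [0.6195, 0.0794, 0.1136]
contact_force: [1.2, 1.0, 2.6]
position: [0.6194, 0.0794, 0.1128]
contact_force: [0.7, 0.2, 1.9]
position: [0.6189, 0.0793, 0.1117]
contact_force: [0.4, 0.0, 0.2]
```

```bash
python3 -m pendant '0.0006 0 0 0 0 0 0'|egrep 'pos|force'
```

```text
position: [0.6185, 0.0793, 0.1108]
contact_force: [-0.5, -0.3, -0.4]
```

```bash
python3 -m pendant '0.0005 0 0 0 0 0 0'|egrep 'pos|force'
```

```text
position: [0.6185, 0.0793, 0.1103]
contact_force: [-0.1, 0.2, 0.1]
```

```bash
python3 -m pendant '-0.02 0 0 0 0 0 0; -0.025 0 0 0 0 0 0; -0.01 0 0 0 0 0 0'|grep -E 'clock|pos'; python3 - <<'E'
from h import *
a=vision.snapshot("side")[120:320,230:430,::-1]
cv2.imwrite("pics/s4.png",cv2.resize(a,(600,600)))
E
```

```text
clock: 12.22
position: [0.6196, 0.0793, 0.1671]
```

View pics/s4.png

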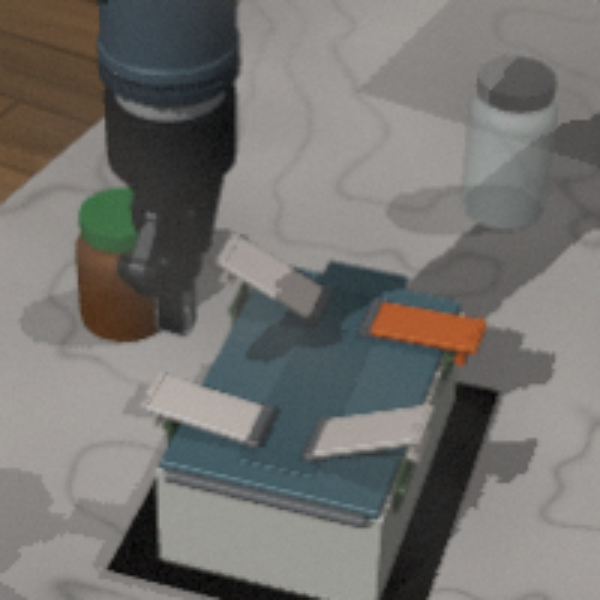

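Opposite clip lies flat with the tool clear. Next is the clip at (-65, -75).

```bash
python3 -m pendant '0 0 0.03 0 0 0 0; 0 0 0.035 0 0 0 0; 0 0 0.035 0 0 0 0; 0 0 0.03 0 0 0 0; 0.014 0 0 0 0 0 0; 0.012 0 0 0 0 0 0;0.003 0 0 0 0 0 0'|egrep 'pos|force';python3 st.py
```

```text
position: [0.6445, -0.0464, 0.1347]
contact_force: [0.0, 0.7, -0.0]
13.15 loc mm [-63.3 -73.5 134.7] F [ 0.02  0.71 -0.01] w 0.001 rot [[0.002, 0.001, -1.0], [0.003, -1.0, -0.001], [-1.0, -0.003, -0.002]]
```

```bash
(python3 -m pendant '0.003 0 0.001 0 0 0 0;0.003 0 0 0 0 0 0;0.003 0 0 0 0 0 0'; python3 -m pendant '0.003 0 0 0 0 0 0;0.003 0 0 0 0 0 0';python3 -m pendant '0.002 0 0 0 0 0 0; 0.001 0 0 0 0 0 0'; python3 -m pendant '0.001 0 0 0 0 0 0')|egrep 'pos|force'; python3 st.py
```

```text
position: [0.6464, -0.0486, 0.1281]
contact_force: [-0.6, -0.0, 0.2]
position: [0.6462, -0.0489, 0.1218]
contact_force: [-0.5, -0.1, 0.3]
position: [0.6461, -0.0489, 0.1187]
contact_force: [-0.3, -0.4, -0.1]
position: [0.6462, -0.0489, 0.1178]
contact_force: [0.8, -0.1, -0.6]
14.15 loc mm [-66.1 -74.6 117.8] F [ 0.84 -0.06 -0.61] w -0.002 rot [[-0.0, 0.0, -1.0], [-0.0, -1.0, -0.0], [-1.0, 0.0, 0.0]]
```

```bash
(python3 -m pendant '0.001 0 0 0 0 0 0'; python3 -m pendant '0.001 0 0 0 0 0 0';python3 -m pendant '0.0008 0 0 0 0 0 0')|egrep 'pos|force'
```

```text
position: [0.6461, -0.0489, 0.1168]
contact_force: [0.3, -0.2, 0.7]
position: [0.6461, -0.0488, 0.1158]
contact_force: [0.3, 0.0, 0.6]
position: [0.6461, -0.0488, 0.115]
contact_force: [-0.0, -0.0, 0.5]
```

```bash
(python3 -m pendant '0.0008 0 0 0 0 0 0'; python3 -m pendant '0.0008 0 0 0 0 0 0';python3 -m pendant '0.0008 0 0 0 0 0 0')|egrep 'pos|force'
```

```text
position: [0.6461, -0.0488, 0.1142]
contact_force: [0.2, -0.0, 1.4]
position: [0.6461, -0.0488, 0.1134]
contact_force: [0.8, -1.4, 0.2]
position: [0.6461, -0.0488, 0.1126]
contact_force: [0.8, 0.2, 0.4]
```

```bash
(python3 -m pendant '0.0007 0 0 0 0 0 0'; python3 -m pendant '0.0007 0 0 0 0 0 0')|egrep 'pos|force'
```

```text
position: [0.6461, -0.0488, 0.1119]
contact_force: [-0.3, -0.7, 1.1]
position: [0.6462, -0.0488, 0.1113]
contact_force: [0.5, 0.6, 2.4]
```

```bash
(python3 -m pendant '0.0006 0 0 0 0 0 0'; python3 -m pendant '0.0006 0 0 0 0 0 0')|egrep 'pos|force'
```

```text
position: [0.6463, -0.0488, 0.111]
contact_force: [-0.2, 0.5, 3.1]
position: [0.6463, -0.0488, 0.1104]
contact_force: [0.9, 0.5, 3.2]
```

```bash
(python3 -m pendant '0.0006 0 0 0 0 0 0'; python3 -m pendant '0.0006 0 0 0 0 0 0')|egrep 'pos|force'
```

```text
position: [0.6465, -0.0488, 0.1098]
contact_force: [1.8, 1.2, 2.4]
position: [0.6465, -0.0488, 0.109]
contact_force: [2.8, 0.7, 3.0]
```

```bash
(python3 -m pendant '0.0006 0 0 0 0 0 0')|egrep 'pos|force'
```

```text
position: [0.6461, -0.0489, 0.1081]
contact_force: [0.2, 0.9, 1.2]
```

```bash
(python3 -m pendant '0.0006 0 0 0 0 0 0')|egrep 'pos|force'
```

```text
position: [0.6454, -0.0488, 0.107]
contact_force: [-0.9, -0.7, 0.3]
```

```bash
(python3 -m pendant '0.0006 0 0 0 0 0 0')|egrep 'pos|force'
```

```text
position: [0.6454, -0.0488, 0.1063]
contact_force: [-1.2, -0.2, -0.2]
```

```bash
(python3 -m pendant '0.0004 0 0 0 0 0 0')|egrep 'pos|force'
```

```text
position: [0.6456, -0.0488, 0.1061]
contact_force: [-0.8, -0.3, -0.9]
```

```bash
python3 -m pendant '-0.02 0 0 0 0 0 0; -0.025 0 0 0 0 0 0; -0.01 0 0 0 0 0 0'|grep -E 'clock|pos'; python3 - <<'E'
from h import *
a=vision.snapshot("side")[120:320,230:430,::-1]
cv2.imwrite("pics/s5.png",cv2.resize(a,(600,600)))
E
```

```text
clock: 16.52
position: [0.6467, -0.049, 0.1631]
```

View pics/s5.png

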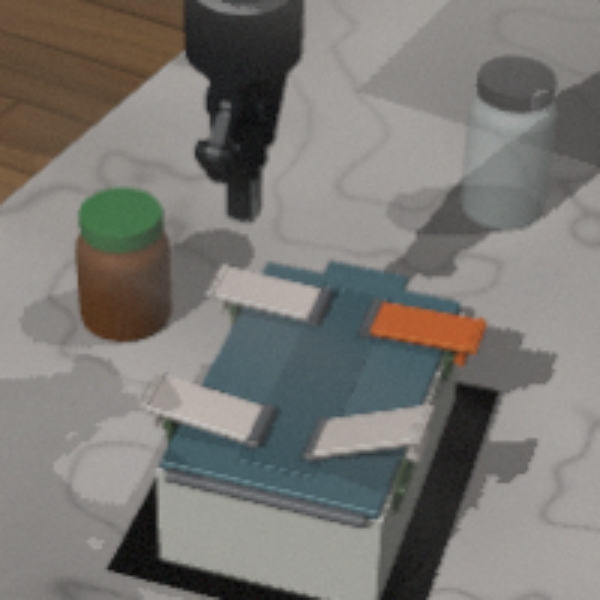

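Third clip is flat, the fourth still up. Now the last, at (65, 75).

```bash
python3 -m pendant '0 -0.03 -0.027 0 0 0 0; 0 -0.03 -0.026 0 0 0 0; 0 -0.03 -0.026 0 0 0 0; 0 -0.03 -0.026 0 0 0 0; 0 -0.029 -0.026 0 0 0 0; 0.013 0 0 0 0 0 0; 0.010 0 0 0 0 0 0;0.003 0 0 0 0 0 0'|egrep 'pos|force';python3 st.py
```

```text
position: [0.4735, 0.0482, 0.1344]
contact_force: [0.4, -1.2, -0.7]
17.575 loc mm [ 64.5  74.3 134.4] F [ 0.4  -1.22 -0.69] w 0.001 rot [[0.0, -0.001, -1.0], [0.002, -1.0, 0.001], [-1.0, -0.002, -0.0]]
```

```bash
(python3 -m pendant '0.003 0 0 0 0 0 0;0.003 0 0 0 0 0 0;0.003 0 0 0 0 0 0'; python3 -m pendant '0.003 0 0 0 0 0 0;0.003 0 0 0 0 0 0';python3 -m pendant '0.002 0 0 0 0 0 0'; python3 -m pendant '0.001 0 0 0 0 0 0')|egrep 'pos|force'; python3 st.py
```

```text
position: [0.4736, 0.0484, 0.1265]
contact_force: [-0.1, -0.2, 0.5]
position: [0.4733, 0.0486, 0.1205]
contact_force: [-0.5, -0.2, 0.6]
position: [0.4732, 0.0486, 0.1184]
contact_force: [-0.5, 0.5, 0.1]
position: [0.4732, 0.0486, 0.1175]
contact_force: [-1.2, -0.5, 0.2]
18.45 loc mm [ 65.   74.5 117.5] F [-1.19 -0.45  0.17] w 0.002 rot [[0.0, 0.0, -1.0], [0.0, -1.0, -0.0], [-1.0, -0.0, -0.0]]
```

```bash
(python3 -m pendant '0.001 0 0 0 0 0 0'; python3 -m pendant '0.0008 0 0 0 0 0 0';python3 -m pendant '0.0008 0 0 0 0 0 0';python3 -m pendant '0.0008 0 0 0 0 0 0')|egrep 'pos|force'
```

```text
position: [0.4733, 0.0486, 0.1166]
contact_force: [-0.7, -0.8, 0.4]
position: [0.4733, 0.0486, 0.1158]
contact_force: [-0.4, -0.5, 0.7]
position: [0.4733, 0.0486, 0.115]
contact_force: [-0.4, 0.2, 0.6]
position: [0.4733, 0.0486, 0.1142]
contact_force: [-0.2, -0.8, 0.9]
```

```bash
(python3 -m pendant '0.0008 0 0 0 0 0 0';python3 -m pendant '0.0008 0 0 0 0 0 0')|egrep 'pos|force'
```

```text
position: [0.4733, 0.0486, 0.1134]
contact_force: [-1.2, 0.8, 0.4]
position: [0.4732, 0.0486, 0.1125]
contact_force: [-0.4, -0.6, 1.0]
```

```bash
(python3 -m pendant '0.0008 0 0 0 0 0 0';python3 -m pendant '0.0008 0 0 0 0 0 0')|egrep 'pos|force'
```

```text
position: [0.4732, 0.0486, 0.1118]
contact_force: [-0.1, 0.4, 0.9]
position: [0.4732, 0.0486, 0.111]
contact_force: [-0.9, -0.6, 0.4]
```

```bash
(python3 -m pendant '0.0008 0 0 0 0 0 0';python3 -m pendant '0.0006 0 0 0 0 0 0')|egrep 'pos|force'
```

```text
position: [0.4732, 0.0486, 0.1102]
contact_force: [-0.5, 0.5, 0.4]
position: [0.4732, 0.0486, 0.1096]
contact_force: [-0.8, 0.9, 1.3]
```

```bash
(python3 -m pendant '0.0006 0 0 0 0 0 0';python3 -m pendant '0.0006 0 0 0 0 0 0')|egrep 'pos|force'
```

```text
position: [0.4733, 0.0486, 0.109]
contact_force: [0.2, 0.4, 0.4]
position: [0.4732, 0.0486, 0.1084]
contact_force: [-0.5, -0.5, 0.3]
```

```bash
(python3 -m pendant '0.0006 0 0 0 0 0 0';python3 -m pendant '0.0006 0 0 0 0 0 0')|egrep 'pos|force'
```

```text
position: [0.4732, 0.0486, 0.1078]
contact_force: [-0.5, 0.1, 1.9]
position: [0.4732, 0.0486, 0.1074]
contact_force: [-1.0, -0.3, 5.4]
```

```bash
(python3 -m pendant '0.0006 0 0 0 0 0 0';python3 -m pendant '0.0006 0 0 0 0 0 0')|egrep 'pos|force'
```

```text
position: [0.4732, 0.0486, 0.107]
contact_force: [-2.2, -0.7, 6.7]
position: [0.4731, 0.0486, 0.1064]
contact_force: [-3.3, 0.1, 5.6]
```

```bash
(python3 -m pendant '0.0006 0 0 0 0 0 0';python3 -m pendant '0.0006 0 0 0 0 0 0')|egrep 'pos|force'
```

```text
position: [0.473, 0.0486, 0.1057]
contact_force: [-2.8, -0.4, 4.4]
position: [0.473, 0.0486, 0.1049]
contact_force: [-3.5, -0.9, 3.4]
```

```bash
(python3 -m pendant '0.0006 0 0 0 0 0 0')|egrep 'pos|force'
```

```text
position: [0.4731, 0.0486, 0.1041]
contact_force: [-1.3, 0.4, 2.0]
```

```bash
(python3 -m pendant '0.0006 0 0 0 0 0 0')|egrep 'pos|force'
```

```text
position: [0.4735, 0.0487, 0.1034]
contact_force: [0.2, 0.0, 0.6]
```

```bash
(python3 -m pendant '0.0004 0 0 0 0 0 0')|egrep 'pos|force'
```

```text
position: [0.4735, 0.0487, 0.103]
contact_force: [0.3, -0.4, 0.0]
```

```bash
python3 -m pendant '-0.02 0 0 0 0 0 0; -0.025 0 0 0 0 0 0; -0.025 0 0 0 0 0 0; -0.01 0 0 0 0 0 0; 0 0 0 0 0 0 0'|grep -E 'clock|pos'; python3 - <<'E'
from h import *
a=vision.snapshot("side")[120:320,230:430,::-1]
cv2.imwrite("pics/s6.png",cv2.resize(a,(600,600)))
E
```

```text
clock: 21.7
position: [0.4736, 0.0486, 0.1834]
```

View pics/s6.png

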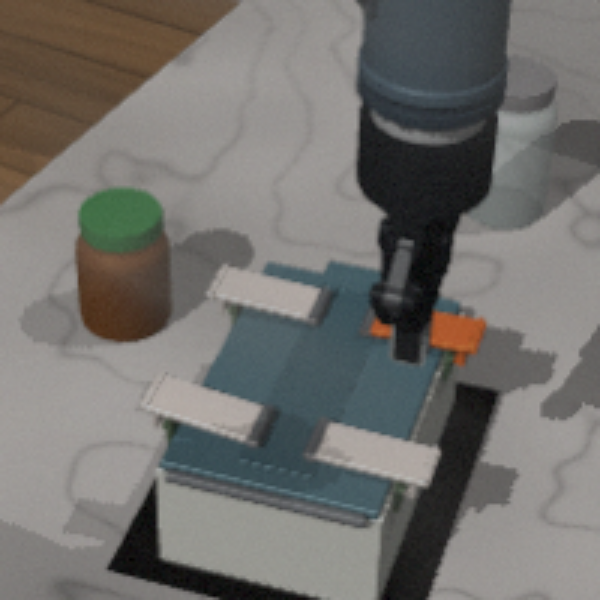

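```bash
python3 -c "
from cell import manip
print(manip.close_job())"
```

```text
the job is handed in; nothing more can be done
None
```

I swung the lid down to its stop. I then pressed the clips one at a time: orange, the diagonally opposite one, right (-65, -75) and left (+65, +75). The job was handed in at about 22 s of the 70 s allowed.

- **Force:** On each clip the push rose to a peak of about 3 to 7 N and then fell to near zero, which I took as the click. The peaks were roughly 3.3 N (orange), 2.6 N (opposite), 3.2 N (right) and 6.7 N (left). I stopped short of the rigid catch every time. The hardest contact overall was about 9 N, on the lid stop.
- **After each clip:** I lifted the tool clear and took a side picture. That clip lay flat by itself and the untouched ones still stood up.
- **Last picture:** It shows the lid shut, all four clips flat, the tool clear and both jars where they were. The measuring cup was not in that crop, but the arm never went near it.
- **Limits:** I judged the latch angles by eye from the pictures, and the opposite and orange clips sit slightly tilted. No check failed or disagreed.

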